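# Switch on the racked torch by its two-stage button and pin its guard shut

## Robot

A 6-joint arm with a two-finger parallel gripper is mounted at the origin on the work surface. World frame = base frame: x ahead of the robot, y to its left, z up, the work surface at z = 0. Lengths are in mm, angles in rad, forces in N, time in s.
With the tool pointing down it reaches from about 325 to 850 mm from the base axis. Payload 15.5 kg.
Tool frame: the origin (TCP) lies midway between the tips of the shut fingers; the grasp point (between the pads) lies 19 mm behind it (arm.grasp_offset is the distance from the TCP to the grasp point, in mm); y points along the fingers, z is the direction in which the jaws open and shut, and the axes are right-handed (so a half turn about y gives the same grasp; the last joint's range is limited). The gripper opens to 91 mm and grips with 3 to 60 N. Pads are 32 mm wide; open, the fingers measure 118 mm over their backs; the gripper's body (76 mm by 178 mm) begins 60 mm behind the grasp point.
Start: joints at [-1.325, 0.494, 1.345, -0, 1.302, -0.096], TCP at [209.491, -588.846, 181.415] pointing down, gripper open.
Joint ranges: [-2.91, 2.91], [-0.82, 2.16], [0.22, 2.67], [-1.22, 4.37], [0.12, 2.79], [-3.08, 3.08]. Speed limits (rad/s): [1.89, 1.89, 2.57, 3.01, 3.01, 3.01].

## Interface

Orientations are given as a unit quaternion [w, x, y, z].
In Python, from rig import arm gives the robot as it stands. Calls block until the motion is done:
- arm.goto(position, orientation): joint-space move of the TCP to a pose.
- arm.servo_line(position, attitude=None, max_speed=150, until_force=None): straight line of the TCP; attitude=None keeps the orientation; max_speed is the mean speed in mm/s. With until_force (N) it stops when the force on the tool has changed by that much, and returns True; else False.
- arm.goto_joints(angles): joint-space move.
- arm.open() and arm.close(): open the fingers fully, or close them until they stop; the grip force is fixed at half the most.
- arm.pause(seconds).
- arm.solve_ik(position, orientation): joint angles nearest the present ones, or None.
- arm.observe(): the state.
- arm.grab_frame(name): name is "scene" or "side" or "wrist"; returns the picture (480x640x3 uint8, red, green, blue); there is no depth.
- arm.camera_info(name): a dict with "K" (3x3 intrinsics, pixels), "origin" and "rotation" of the camera in the world. Camera axes: x right, y down, z forward; pixel columns grow to the right and rows downward; lengths in mm; the calibration is good to about 2 mm. The wrist camera is an equidistant fisheye: a pixel r from the principal point sees the ray r / f radians off the axis. A picture is of the moment at which its call begins: read the wrist's pose just before it. camera_info takes no time and is no camera call; for the wrist camera it gives the pose at the moment of the call.
A pose or a line that the arm cannot do raises arm.PlanningError and nothing moves.
- arm.sign_off(): hands the job in, once; it reports no verdict.
The state is a dict: "clock": time; "qpos": joint angles; "joint_vel": joint speeds; "joint_torque": joint torques, N m; "ee_pos": TCP position; "eef_rot": TCP orientation; "force": force on the tool from outside, world axes, zero at the start; "wrist_torque": the same for the moment, N m; "width": finger opening in mm.
Only numpy, scipy, OpenCV 4.12 (cv2) and the standard library are available. Lean on these libraries where they do the work, as an engineer would, in place of code of your own. Each camera call takes 0.05 s, during which the arm holds its last target. There are 200 camera calls.

## Task

The power is going off: switch on the torch in the rack by pressing its rubber button to the halfway stop, keeping it there for a good second, and only then pushing it fully down so that its ring stays sunk, and let go. Then slide the metal guard fully across over the button and lock it by threading the steel pin down through the three holes in line, until its collar sits on the top plate. Leave the other things on the shelf where they are.

Things in the scene. Friction and masses are not known exactly. Their poses are not given: they have to be found in the camera images.
- rack: Fixed plywood rack, base 235 x 250 x 12 mm, origin under its centre, z up, turned 0.8 to 1.3 rad, so that its front (-x) looks to the right of the robot and a little back at it. A red torch 190 mm long is strapped across it along y; the button on its barrel faces up and towards -x, 30 deg from vertical.
- rail_mid (a point): Middle of a 20 mm steel hanging rail along the rack's y, 340 mm above the shelf, on 12 mm posts 118 mm to either side. It is right above the button, so the button must be pressed with the tool tilted, leaning over the front (-x) side. Axes as the rack's.
- button_top (a point): Centre of the face of the round rubber button cap (36 mm across), moving with it; z points straight out of the button, leaning 30 deg from vertical to the rack's -x; y as the rack's. At rest the cap stands 10 mm proud of its ring (48 mm across), and the ring 10 mm proud of the 56 mm square housing.
- button_cap (a joint): How far the cap is pressed into its ring: 0 m up, 0.008 m at the halfway stop (counts as there above 0.0065). A spring of about 1 N at the start and 4 N at the stop brings it back up when released.
- button_ring (a joint): How far the ring, with the cap, is pushed into the housing: 0 m up (off), 0.007 m fully down (on). It moves only when the push exceeds about 11 N, stiffly, and stays where it is pushed: it never comes back up. Pausing at the halfway stop means a push of about 5 to 9 N, the ring not sunk (below 0.002 m).
- guard_grip (a point): Centre of the top of the sliding guard's wooden handle, an upright block 40 mm along the rack's x, 12 mm along y, top 115 mm above the shelf, bottom on the guard's flat tab (44 mm wide, top 68 mm up). From the tab an aluminium plate 56 mm wide slopes up parallel to the button's face, its middle 35 mm to the handle's +y side. Axes as the rack's.
- guard (a joint): Travel of the guard along the rack's +y: 0 m fully open (button free), 0.09 m at its end stop, fully over the button, where the hole in its tab is in line with the two fixed holes. Slides with 1.5 N friction and stays where it is left.
- hole_top (a point): Centre of the upper rim of the top hole, in a fixed steel plate 44 x 44 x 10 mm, 88 mm above the shelf, z up. In line below it: the hole in the guard's tab (58 to 68 mm up, in line only when the guard is shut) and the lower fixed plate (36 to 46 mm up). Holes 16 mm wide. A post joins the plates at +y. With the guard shut its handle is 55 mm to the -y side.
- hole_low (a point): Centre of the lower rim of the lowest hole, 36 mm above the shelf, straight below hole_top.
- pin: Loose steel pin, 140 mm long, origin at its lower tip, z along it. Shank 12 mm thick, 68 mm long, its last 10 mm tapering to 6 mm; then a collar 24 mm wide, 6 mm thick; then a round grip 16 mm thick up to the top. It starts upright in the wooden block, its collar on the block's top (75 mm above the shelf). 50 to 120 g.
- pin_seat (a point): On the pin's axis at the underside of its collar, 68 mm above the tip.
- pin_top (a point): The upper end of the pin's grip, 140 mm above the tip.
- block: Fixed wooden block 70 x 70 x 75 mm that holds the pin in a 15 mm hole at its middle; origin at the centre of its underside. Stands to the right of the rack, in the nearer or the farther of two places (the tin has the other).
- tin: Loose round aluminium tin, 76 mm across and 60 mm high, origin under its centre. Bystander, standing right of the rack, 0.1 to 0.25 m from the block.
- padlock: Loose steel padlock lying flat, about 90 x 50 x 24 mm, origin under the middle of its body. Bystander.
- shoe_horn: Loose green plastic shoe horn lying flat, 172 x 40 mm, origin under its middle. Bystander.
There are look-alikes about, which are no part of the job. Leave any green or purple look-alike of the pin alone.

How it is judged:
By the outcome, as a careful person would: the job done as asked, in the order asked, and still so for the second after the job is handed in, with the robot touching nothing.
It also fails if it takes over 69 s, if anything falls off the work surface, if the arm or the gripper's body presses on something with over 40 N, if the wrist force passes 120 N, or if a joint passes its speed limit or range.

## Working session

There is one attempt and no reset: what is moved stays moved. The work goes in short steps, each a Python script; the robot and the scene stay as the last script left them, time stands still between calls to the robot, and variables do not carry over. Pictures are saved under pics/ and viewed, on a budget of 10 in all, crops included, one or two more only if the job needs it, and the job is handed in when it is done.

```bash
mkdir -p pics; ls
cat > h.py <<'E'
import numpy as np, cv2
from rig import arm
def save(n,im): cv2.imwrite('pics/'+n+'.png',im[:,:,::-1])
E
python3 - <<'E'
from h import *
for n in ("scene","side","wrist"):
    c=arm.camera_info(n); print(n,np.round(c["K"],1).tolist(),np.round(c["origin"],1),np.round(c["rotation"],4).tolist())
    im=arm.grab_frame(n); save(n+'0',im); np.save('pics/'+n+'0.npy',im)
o=arm.observe(); print(o["clock"],o["eef_rot"],o["ee_pos"],o["force"],o["width"],arm.grasp_offset)
E
```

```text
pics
scene [[500.8, 0.0, 314.5], [0.0, 500.8, 241.0], [0.0, 0.0, 1.0]] [1372.8  164.6 1012.3] [-0.248, 0.5942, 0.7031, -0.3019]
side [[554.5, 0.0, 315.2], [0.0, 554.5, 229.6], [0.0, 0.0, 1.0]] [253.8 980.5 755.7] [0.0834, -0.1251, 0.8526, -0.5004]
wrist [[371.6, 0.0, 320.8], [0.0, 371.6, 242.6], [0.0, 0.0, 1.0]] [ 278.2 -562.7  383.5] [0.1087, 0.8097, -0.5716, -0.077]
0.15 [ 0.12023466 -0.12030813  0.69711402 -0.69649237] [ 209.41117076 -588.54691396  180.99447311] [ 0.42553844  0.39128944 -0.07847332] 91.11771863267897 18.8
```

View pics/scene0.png

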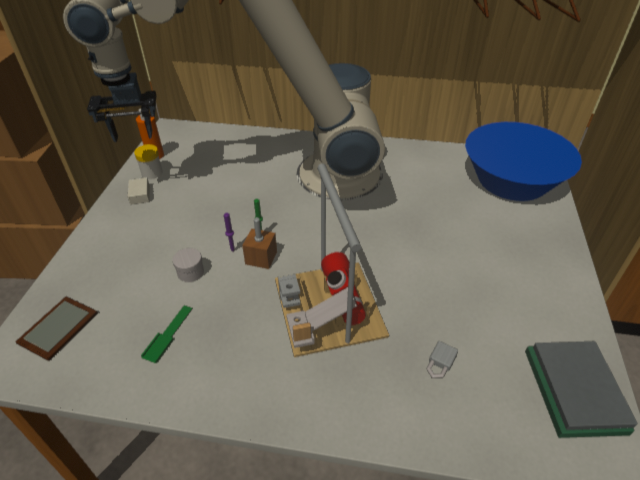

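View pics/side0.png

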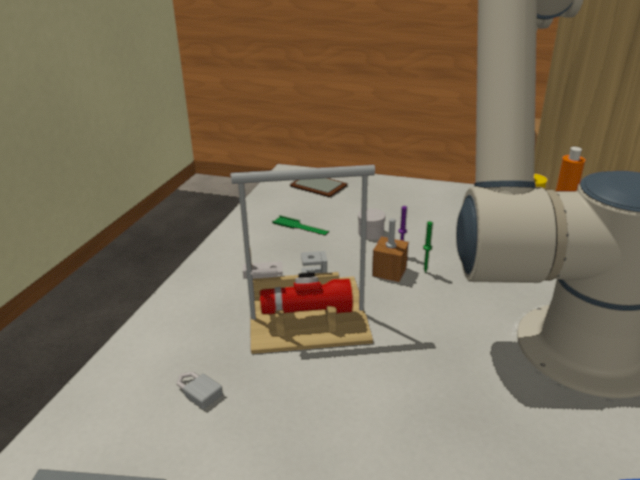

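View pics/wrist0.png

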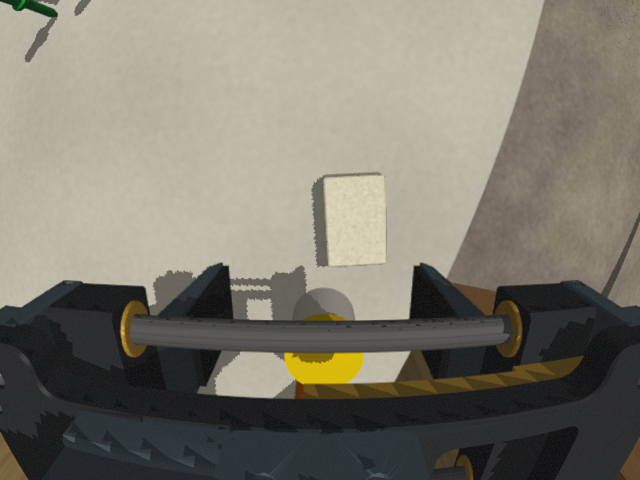

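The scene picture shows the rack at about (330,305), the handle top at (302,320), the hole plate at (289,285), the block at (260,250) with the steel pin at (258,228), the purple fake at (229,225), the green fake at (257,210), and the tin at (188,265). The side picture shows the rail from (235,178) to (372,170), the hole plate at (314,257), and the pin at (391,235). The wrist picture shows only a pale block and a yellow thing.

```bash
cat >> h.py <<'E'
from scipy.spatial.transform import Rotation as R
def ray(c,uv):
    K=np.array(c["K"]); p=(np.array(uv,float)-K[:2,2])/K[0,0]
    if c.get("fish"):
        r=np.linalg.norm(p); d=np.array([*(p/r*np.sin(r)),np.cos(r)])
    else: d=np.array([*p,1.])
    q=np.array(c["rotation"]); M=R.from_quat(q,scalar_first=True)if q.size==4 else R.from_matrix(q)
    d=M.apply(d); return np.array(c["origin"],float),d/np.linalg.norm(d)
def tri(*rays):
    P=[np.eye(3)-np.outer(d,d) for o,d in rays]
    x=np.linalg.solve(sum(P),sum(p@o for p,(o,d) in zip(P,rays)))
    return x,max(np.linalg.norm(p@(x-o)) for p,(o,d) in zip(P,rays))
def onz(r,z): o,d=r; return o+d*(z-o[2])/d[2]
def proj(c,X):
    v=R.from_quat(c["rotation"],scalar_first=True).inv().apply(np.array(X,float)-c["origin"]); K=np.array(c["K"])
    if c.get("fish"):
        n=np.hypot(v[0],v[1]); return K[:2,2]+K[0,0]*np.arctan2(n,v[2])*v[:2]/n
    return K[:2,2]+K[0,0]*v[:2]/v[2]
def cam(n):
    c=dict(arm.camera_info(n)); c["fish"]=n=="wrist"; return c
E
python3 - <<'E'
from h import *
np.set_printoptions(precision=1,suppress=True)
S,D=cam("scene"),cam("side")
for n,a,b in [("rail+y",(321,168),(372,170)),("rail-y",(352,246),(235,178)),("hole",(289,286),(314,257)),("pintop",(258,219),(391,221)),("greentop",(257,200),(429,223)),("purpletop",(227,214),(404,207))]:
    print(n,*tri(ray(S,a),ray(D,b)))
for n,a,z in [("c1",(276,279),12),("c2",(367,264),12),("c3",(386,333),12),("c4",(294,354),12),("tin",(188,256),60),("hndl",(301,320),115),("hole",(289,286),88)]: print(n,onz(ray(S,a),z))
for n,a,z in [("c",(252,347),12),("c",(371,340),12)]: print(n,onz(ray(D,a),z))
E
```

```text
rail+y [448.4  12.3 338.8] 0.18467067739658036
rail-y [688.5 112.1 337.7] 0.5067459366253165
hole [589.4 -45.5  82.6] 2.6955853055814485
pintop [ 432.5 -157.   144.3] 1.1275518913153195
greentop [ 347.8 -182.6  137.3] 0.48270144475506743
purpletop [ 417.3 -247.3  137.8] 0.20290599723960412
c1 [514.5 -98.8  12. ]
c2 [420.5 135.2  12. ]
c3 [641.1 202.4  12. ]
c4 [735.5  -4.7  12. ]
tin [ 513.9 -336.2   60. ]
hndl [712.4  10.4 115. ]
hole [596.8 -42.4  88. ]
c [641.7 202.1  12. ]
c [417.3 115.1  12. ]
```

```bash
cat >> h.py <<'E'
th=np.arctan2(.9234,-.3838); RM=np.array([568.5,62.2,0])
X=np.array([np.cos(th),np.sin(th),0]); Y=np.array([-np.sin(th),np.cos(th),0]); Z=np.array([0,0,1.])
zb=np.cos(np.pi/6)*Z-np.sin(np.pi/6)*X
def W(x,y,z): return RM+x*X+y*Y+z*Z          # rack-axes coords about the rail middle -> world
def RK(p): d=np.asarray(p)-RM; return np.array([d@X,d@Y,d[2]])
def ori(fwd,jaw):
    return R.from_matrix(np.column_stack([np.cross(fwd,jaw),fwd,jaw])).as_quat(scalar_first=True)
E
python3 - <<'E'
from h import *
np.set_printoptions(precision=2,suppress=True)
o=arm.observe(); c=cam("wrist"); T=R.from_quat(o["eef_rot"],scalar_first=True)
print("cam in tool",T.inv().apply(c["origin"]-o["ee_pos"]),(T.inv()*R.from_quat(c["rotation"],scalar_first=True)).as_matrix()[:,2])
B=W(0,0,130)
for s in (1,-1):
    for n,p,f in [("view",B+170*zb,-zb),("press",B,-zb),("app",B+60*zb,-zb),("handle",W(-107,-125,92),-Z),("shut",W(-107,-35,92),-Z),("pin",np.array([432,-157,112]),-Z),("pinhi",np.array([432,-157,220]),-Z),("ins",W(-107,20,200),-Z)]:
        print(s,n,p,np.cross(f,s*Y),arm.solve_ik(p,ori(f,s*Y)))
E
```

```text
cam in tool [ -73.5  -202.53   -1.46] [0.26 0.96 0.  ]
1 view [601.12 -16.29 277.22] [-0.33  0.8   0.5 ] [-0.36  0.58  1.07  0.39  1.85  2.42]
1 press [568.5  62.2 130. ] [-0.33  0.8   0.5 ] [-0.27  0.64  1.38  0.41  1.47  2.37]
1 app [580.01  34.5  181.96] [-0.33  0.8   0.5 ] [-0.3   0.6   1.29  0.39  1.6   2.39]
1 handle [724.99  11.37  92.  ] [-0.38  0.92  0.  ] [-0.07  0.72  1.16 -0.    1.26  2.68]
1 shut [641.89 -23.17  92.  ] [-0.38  0.92  0.  ] [-0.13  0.61  1.4  -0.    1.13  2.62]
1 pin [ 432 -157  112] [-0.38  0.92  0.  ] [-0.48  0.36  1.83 -0.    0.96  2.27]
1 pinhi [ 432 -157  220] [-0.38  0.92  0.  ] [-0.48  0.22  1.68 -0.    1.25  2.27]
1 ins [591.1  -44.28 200.  ] [-0.38  0.92  0.  ] [-0.18  0.43  1.4  -0.    1.31  2.57]
-1 view [601.12 -16.29 277.22] [ 0.33 -0.8  -0.5 ] [-0.36  0.58  1.07  0.39  1.85 -0.72]
-1 press [568.5  62.2 130. ] [ 0.33 -0.8  -0.5 ] [-0.27  0.64  1.38  0.41  1.47 -0.78]
-1 app [580.01  34.5  181.96] [ 0.33 -0.8  -0.5 ] [-0.3   0.6   1.29  0.39  1.6  -0.76]
-1 handle [724.99  11.37  92.  ] [ 0.38 -0.92  0.  ] [-0.07  0.72  1.16 -0.    1.26 -0.46]
-1 shut [641.89 -23.17  92.  ] [ 0.38 -0.92  0.  ] [-0.13  0.61  1.4  -0.    1.13 -0.52]
-1 pin [ 432 -157  112] [ 0.38 -0.92  0.  ] [-0.48  0.36  1.83 -0.    0.96 -0.87]
-1 pinhi [ 432 -157  220] [ 0.38 -0.92  0.  ] [-0.48  0.22  1.68 -0.    1.25 -0.87]
-1 ins [591.1  -44.28 200.  ] [ 0.38 -0.92  0.  ] [-0.18  0.43  1.4  -0.    1.31 -0.57]
```

```bash
cat >> h.py <<'E'
import pickle
def shot(n,name="wrist"):
    c=cam(name); im=arm.grab_frame(name); save(n,im); pickle.dump({k:(np.array(v) if k!="fish" else v) for k,v in c.items()},open('pics/'+n+'.pkl','wb')); return im,c
def load(n): return pickle.load(open('pics/'+n+'.pkl','rb'))
E
python3 - <<'E'
from h import *
arm.goto(W(-107,-50,270),ori(-Z,Y)); shot('v1')
arm.goto(W(0,0,130)+150*zb,ori(-zb,Y)); shot('v2')
shot('s2',"scene")
print(arm.observe()["clock"],arm.observe()["force"])
E
```

```text
3.3583 [-0.36869353 -0.04187982 -0.31572896]
```

View pics/v1.png

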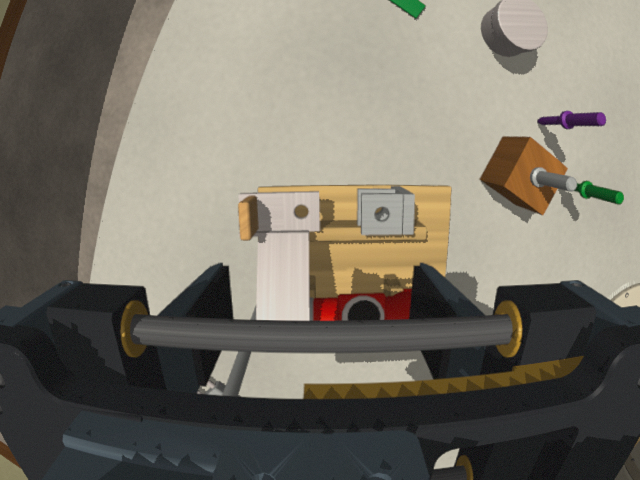

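View pics/v2.png

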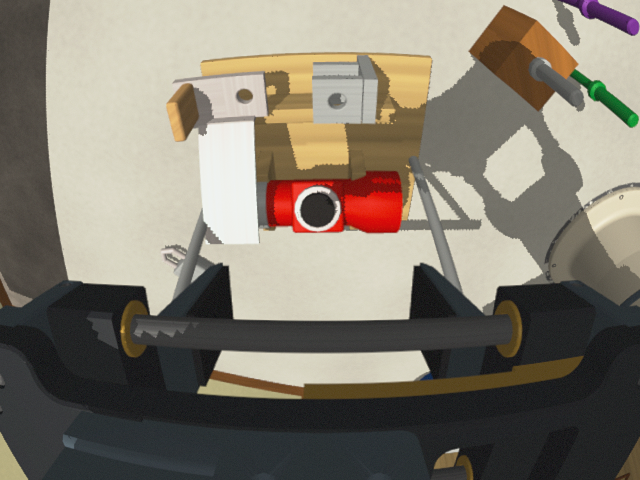

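v1: the handle top is at (247,218), the tab hole at (301,212), the top hole at (382,214), the cap at (363,308), the pin top at (571,184). v2: the cap is at (317,209) inside its white ring, the top hole at (338,100), the handle top at (182,112), the pin top at (577,100). The layout matches my rack estimate.

Run:
```python
from h import *
np.set_printoptions(precision=1,suppress=True)
A,B,S,D=load('v1'),load('v2'),cam("scene"),cam("side")
I1=cv2.imread('pics/v1.png');I2=cv2.imread('pics/v2.png');I0=cv2.imread('pics/scene0.png')
def blob(I,uv,r,f):
    x,y=uv; w=I[y-r:y+r,x-r:x+r].astype(int); m=f(w).astype(np.uint8)
    n,l,s,c=cv2.connectedComponentsWithStats(m); k=1+np.argmin([np.linalg.norm(q-r)-0.02*a for q,a in zip(c[1:],s[1:,4])])
    return c[k]+[x-r,y-r],s[k,:].tolist()
dark=lambda w:w.max(2)<70
b2=blob(I2,(317,209),34,dark); b1=blob(I1,(363,308),30,dark); b0=blob(I0,(337,278),16,dark)
print(b2,b1,b0)
wood=lambda w:(w[:,:,2]-w[:,:,0]>60)
w1=blob(I1,(247,218),22,wood); w2=blob(I2,(182,112),30,wood); print(w1,w2)
h1=blob(I1,(382,214),10,lambda w:w.max(2)<105); h2=blob(I2,(338,100),12,lambda w:w.max(2)<105); print(h1,h2)
for n,r in [("cap12",(ray(A,(363,309)),ray(B,b2[0]))),("cap20",(ray(B,b2[0]),ray(S,b0[0]))),("hole",(ray(A,(382,214)),ray(B,(338,100)))),
  ("pintop",(ray(A,(571,184)),ray(B,(577,100)))),("taphole",(ray(A,(301,212)),ray(B,(245,96)))),
  ("pinAS",(ray(A,(571,184)),ray(S,(258,219)),ray(D,(391,221)))),
  ("hndl -x end",(ray(A,(250,199)),ray(B,(182,85)))),("hndl +x",(ray(A,(248,237)),ray(B,(181,137))))]:
    x,e=tri(*r); print(n,x,RK(x),e)
print("hole on z88", RK(onz(ray(A,(382,214)),88)),RK(onz(ray(B,(338,100)),88)))
s=np.hstack([cv2.resize(I1[170:330,225:425],None,fx=2,fy=2)[:, :400],cv2.resize(I2[45:245,160:360],None,fx=2,fy=2)[:320]])
cv2.imwrite('pics/crop.png',s)
```

```text
(array([317.4, 209.3]), [18, 18, 34, 34, 890]) (array([363.6, 314.9]), [0, 22, 60, 26, 807]) (array([334.2, 277.3]), [7, 9, 14, 14, 138])
(array([244.2, 219.6]), [13, 1, 13, 43, 416]) (array([176.3, 113.9]), [14, 1, 24, 59, 616])
(array([381.1, 212.9]), [3, 3, 14, 14, 95]) (array([334.4,  99.3]), [3, 6, 13, 12, 107])
cap12 [577.2  50.5 126.3] [-14.1  -3.6 126.3] 1.9082780142564557
cap20 [569.9  64.3 109.2] [  1.4  -2.1 109.2] 0.0011148836126571714
hole [593.2 -42.2  82.2] [-105.9   17.3   82.2] 0.0522305486810618
pintop [ 435.2 -160.5  149.6] [-154.5  208.6  149.6] 0.5423292177424694
taphole [674.   -6.9  63.2] [-104.3  -70.9   63.2] 0.06171973960932624
pinAS [ 432.1 -159.1  143.8] [-152.   210.9  143.8] 2.3447659419873643
hndl -x end [734.2  -0.9  68.2] [-121.9 -128.8   68.2] 2.069555846765094
hndl +x [716.3  27.5 112.4] [ -88.7 -123.2  112.4] 0.8470419785530021
hole on z88 [-107.    16.2   88. ] [-108.3   17.    88. ]
```

View pics/crop.png

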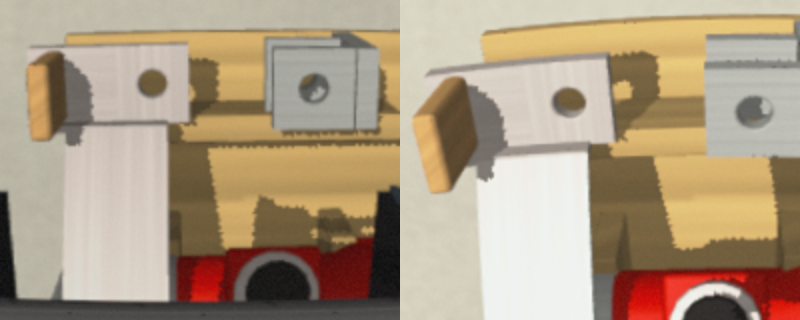

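View pics/s2.png

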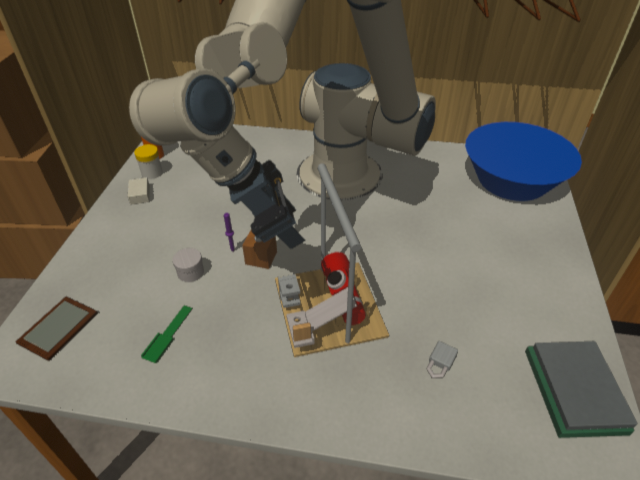

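The crop and scene picture confirm the top hole at v1 (381.5,214) and v2 (337,101), and show the arm clear of the rail. Now I'll press to the halfway stop.

```bash
cat > log.py <<'E'
from h import *
np.set_printoptions(precision=2,suppress=True)
Bt=W(0.5,-2.1,109)
def st(n=""):
    o=arm.observe(); p=np.array(o["ee_pos"]); print(n,"t%.2f"%o["clock"],"along zb %.2f"%((p-Bt)@zb),"F.zb %.2f"%(np.array(o["force"])@zb),np.array(o["force"]),"rk",RK(p),"w %.1f"%o["width"]); return o
E
python3 - <<'E'
from log import *
arm.close(); q=ori(-zb,Y)
arm.goto(Bt+45*zb,q); st("app"); arm.pause(.3); st()
print(arm.servo_line(Bt-15*zb,max_speed=25,until_force=1.6)); st("contact"); arm.pause(.2); st()
E
```

```text
app t5.29 along zb 46.14 F.zb 0.66 [ 0.04 -0.14  0.67] rk [-22.59  -2.67 148.95] w 0.5
 t5.59 along zb 46.25 F.zb 0.43 [-0.44  0.2   0.71] rk [-22.86  -2.61 148.92] w 0.4
False
contact t8.14 along zb -14.94 F.zb -1.53 [-0.09  0.6  -1.42] rk [ 7.96 -2.13 96.05] w 0.3
 t8.34 along zb -14.97 F.zb -1.01 [-1.05  0.9  -0.45] rk [ 7.97 -2.12 96.03] w 0.6
```

Run:
```python
from log import *
w,_=shot('w3'); s,_=shot('s3','scene'); 
a=cv2.resize(w[60:360,160:480],(640,600)) ; b=cv2.resize(s[215:365,270:310+80],(480,600))[:, :480]
save('m3',cv2.resize(np.hstack([a,b]),(800,428)))
```

```text
(no output)
```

View pics/m3.png

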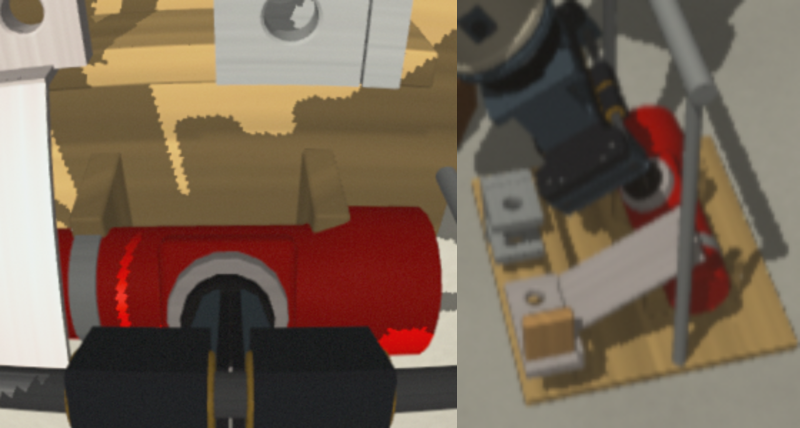

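The wrist view shows the closed fingers centred over the cap, inside its ring, not clearly touching. I'll continue in small steps with averaged force.

```bash
cat >> log.py <<'E'
def F(n=8,dt=.02):
    f=[]
    for _ in range(n): arm.pause(dt); f.append(np.array(arm.observe()["force"])@zb)
    return np.mean(f),np.std(f)
E
python3 - <<'E'
from log import *
print(F())
for d in range(-17,-42,-2):
    t=arm.servo_line(Bt+d*zb,max_speed=25,until_force=3.5); f=F(4); print(d,t,"%.2f %.2f"%f)
    if f[0]>2.2 or t: break
st()
E
```

```text
(np.float64(0.030490361531486765), np.float64(0.3232458169966094))
-17 False 0.08 0.45
-19 False -0.22 0.35
-21 False -0.00 0.51
-23 False 0.17 0.63
-25 False 0.05 0.14
-27 False 1.52 0.59
-29 False 2.09 0.13
-31 False 3.24 0.21
 t11.11 along zb -30.99 F.zb 3.57 [ 1.12 -1.73  2.94] rk [15.98 -2.17 82.16] w 0.6
```

Run:
```python
from log import *
B=load('v2'); S=cam("scene")
u=np.cross(zb,Y)  # in-face axis
for n,o,d in [("v2",*ray(B,(317.4,209.3))),("scene",*ray(S,(334.2,277.3)))]:
  for k in (0,-26):
    x=o+d*(((Bt+k*zb-o)@zb)/(d@zb)); print(n,k,"u %.1f Y %.1f"%((x-Bt)@u,(x-Bt)@Y),RK(x),"u=",u)
```

```text
v2 0 u -0.8 Y 0.0 [  1.23  -2.06 109.42] u= [ 0.33 -0.8  -0.5 ]
v2 -26 u -5.5 Y -0.2 [18.26 -2.33 89.23] u= [ 0.33 -0.8  -0.5 ]
scene 0 u -1.0 Y -0.1 [  1.37  -2.25 109.5 ] u= [ 0.33 -0.8  -0.5 ]
scene -26 u 6.7 Y 22.6 [ 7.67 20.54 83.12] u= [ 0.33 -0.8  -0.5 ]
```

Run:
```python
from log import *
B=load('v2'); S=cam("scene"); u=np.cross(zb,Y); t=np.linspace(0,2*np.pi,60)
def draw(I,c,box,f):
    x0,y0,w,h=box; J=cv2.resize(I[y0:y0+h,x0:x0+w],None,fx=f,fy=f,interpolation=cv2.INTER_CUBIC)
    for k,du,col in((0,-.8,(0,255,0)),(-26,-5.5,(255,255,0))):
        C=Bt+k*zb+du*u
        for r,dz in((18,0),(24,-10)):
            P=np.array([proj(c,C+dz*zb+r*(np.cos(a)*u+np.sin(a)*Y)) for a in t])
            cv2.polylines(J,[np.int32((P-[x0,y0]+.5)*f)],True,col,1)
    return J
a=draw(cv2.imread('pics/scene0.png'),S,(300,245,80,80),5); b=draw(cv2.imread('pics/v2.png'),B,(267,159,100,100),4)
cv2.imwrite('pics/chk.png',np.hstack([a,b]))
st()
```

```text
t11.11 along zb -30.99 F.zb 3.57 [ 1.12 -1.73  2.94] rk [15.98 -2.17 82.16] w 0.6
```

View pics/chk.png

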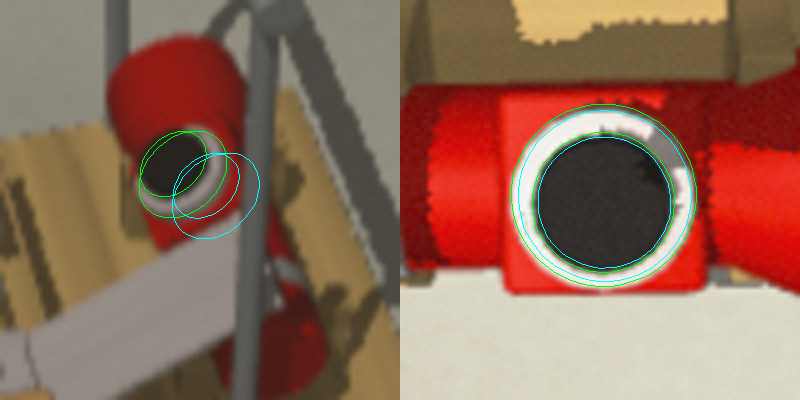

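The projected cap at k=0 fits both views, yet force contact came at k=-26. I need a look at where the tips actually are before pressing further.

Run:
```python
from log import *
p=np.array(arm.observe()["ee_pos"]); out=[]
for n,(x0,y0,w,h),f in(("scene",(290,235,100,100),4),("wrist",(240,180,160,160),2.5)):
    im,c=shot('c_'+n,n); J=np.ascontiguousarray(cv2.resize(im[y0:y0+h,x0:x0+w],None,fx=f,fy=f,interpolation=cv2.INTER_CUBIC))
    for d,col in((0,(0,255,0)),(26,(255,0,255))):
        a=(proj(c,p+d*zb)-[x0,y0]+.5)*f; cv2.circle(J,tuple(int(v) for v in a),4,col,1)
    out.append(J)
save('chk2',np.hstack(out))
```

```text
(no output)
```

View pics/chk2.png

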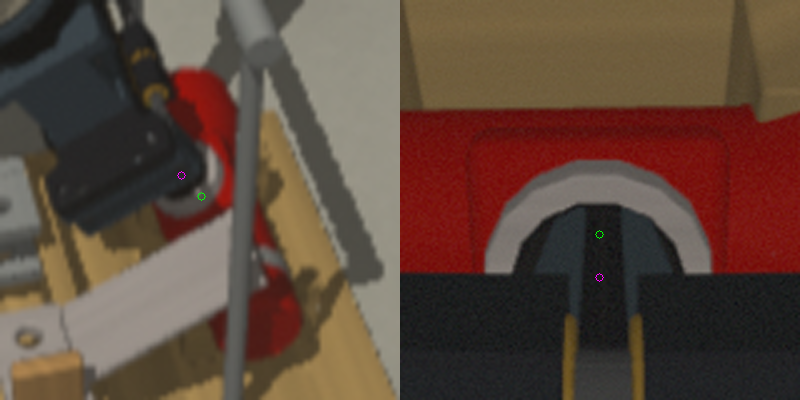

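The scene view shows the fingertip about 25 mm short of the reported TCP (magenta mark) and on the cap inside the ring. So the contact is the cap, and the real tips lie about 26 mm behind the nominal TCP. I'll go on under force control.

Run:
```python
from log import *
f=F(4); d=-31
while f[0]<6 and d>-37:
    d-=0.7 if f[0]<3.9 else .3
    t=arm.servo_line(Bt+d*zb,max_speed=8,until_force=3.5); f=F(5,.02); print("%.1f"%d,t,"%.2f %.2f"%f)
st()
```

```text
-31.7 False 3.40 0.38
-32.4 False 3.76 0.29
-33.1 False 4.06 0.34
-33.4 False 6.07 0.23
 t12.61 along zb -33.23 F.zb 6.26 [ 2.35 -3.9   4.62] rk [17.1  -2.13 80.21] w 0.4
```

Run:
```python
from log import *
t0=arm.observe()["clock"]; fs=[]
while arm.observe()["clock"]-t0<1.5: fs.append(F(3,.02)[0])
print("hold force",min(fs),max(fs)); st("held")
print(arm.servo_line(Bt-46*zb,max_speed=15,until_force=20)); o=st("down"); print(F(3)); 
p=np.array(o["ee_pos"]); q=ori(-zb,Y)
arm.servo_line(p+60*zb,max_speed=150); st("off")
arm.servo_line(Bt+110*zb,max_speed=200); arm.open(); shot('r_w'); shot('r_s','scene'); st()
```

```text
hold force 5.671878532437568 6.735271572225467
held t14.11 along zb -33.26 F.zb 7.31 [ 0.55 -3.75  6.32] rk [17.11 -2.12 80.19] w 0.3
True
down t14.71 along zb -40.56 F.zb 14.04 [-2.25 -5.96 13.53] rk [20.65 -2.17 73.8 ] w 0.6
(np.float64(14.494161043034467), np.float64(0.16485850970558555))
off t15.32 along zb 18.52 F.zb -0.59 [ 0.41 -0.16 -0.86] rk [ -8.73  -1.76 125.05] w 0.6
 t17.41 along zb 110.00 F.zb 0.16 [0.31 0.09 0.16] rk [-54.5   -2.1  204.27] w 91.3
```

The press went well: the ring travelled 7.3 mm before a hard stop, after 1.5 s at about 6 N. Next I'll push the guard shut with closed fingers behind the handle.

Run:
```python
from log import *
q=ori(-Z,Y); arm.close()
arm.goto(W(-107,-172,150),q); st()
print(arm.servo_line(W(-107,-172,64),max_speed=120,until_force=5)); st("down")
print(arm.servo_line(W(-107,-46,64),max_speed=60,until_force=8)); st("pushed")
arm.pause(.2); st(); shot('p_w'); shot('p_s','scene')
```

```text
t19.52 along zb 88.70 F.zb -0.56 [-1.29  0.46 -0.12] rk [-106.47 -171.8   149.67] w 0.5
False
down t20.38 along zb 15.81 F.zb -0.18 [ 0.55  0.04 -0.31] rk [-107.42 -172.43   64.95] w 0.4
True
pushed t22.11 along zb 15.00 F.zb 0.93 [4.29 1.73 1.04] rk [-107.17  -56.18   64.16] w 0.3
 t22.31 along zb 14.94 F.zb 2.67 [3.89 1.16 2.84] rk [-107.18  -56.15   64.08] w 0.6
```

Run:
```python
from log import *
q=ori(-Z,Y)
arm.servo_line(W(-107,-64,64),max_speed=100); arm.servo_line(W(-107,-64,200),max_speed=250)
a,_=shot('g_w'); arm.open(); arm.goto([434,-160,190],q); b,c=shot('n_w'); d,_=shot('n_s','scene'); st(); print(proj(c,[434,-160,147]))
print(load('g_w')['origin'])
A=cv2.resize(a[150:400,200:500],(480,400)); Bb=cv2.resize(b[100:300,200:440],(320,267)); C=cv2.resize(d[200:340,220:388],(320,267))
save('m5',np.hstack([A,np.vstack([Bb,C])[:400]]) if 0 else np.vstack([np.hstack([A,np.vstack([Bb,np.zeros((133,320,3),np.uint8)])])]))
```

```text
t25.97 along zb 147.39 F.zb -0.17 [-0.47  0.08 -0.05] rk [-153.89  208.25  190.05] w 91.1
[321.26 251.52]
[695.35 -79.65 402.14]
```

View pics/m5.png

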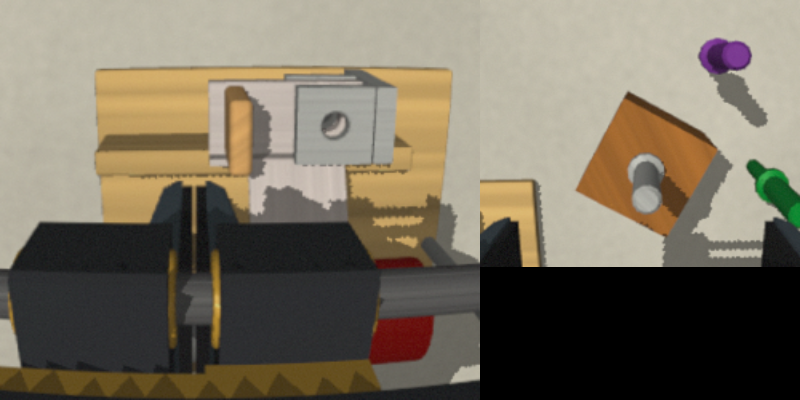

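The guard is shut: the handle at (238,125) is next to the plates, and the hole at montage (335,124) is at g_w pixel (409.4,227.5). The pin top is at n_w pixel (325,247.6), with both look-alikes clear of the fingers.

Run:
```python
from log import *
q=ori(-Z,Y); A,B,G,N=[load(n) for n in('v1','v2','g_w','n_w')]
h=[ray(A,(381.5,214)),ray(B,(337,101)),ray(G,(409.4,227.5))]
x,e=tri(*h); print("hole",x,RK(x),e,[RK(onz(r,88))[:2] for r in h])
r=[ray(A,(571,184)),ray(B,(577,100)),ray(N,(325,247.6))]; x,e=tri(*r); P=onz(r[2],147); print("pin",x,e,P)
p=P.copy(); p[2]=190; arm.servo_line(p,q,max_speed=150)
p[2]=86; print(arm.servo_line(p,max_speed=100,until_force=4)); st()
arm.close(); st("closed"); o=arm.observe()
if 12<o["width"]<20:
    p[2]=190; arm.servo_line(p,max_speed=120); st("lift")
```

```text
hole [594.81 -42.85  87.11] [-107.11   16.02   87.11] 0.43143031910810825 [array([-106.99,   15.68]), array([-107.33,   16.14]), array([-107.75,   15.82])]
pin [ 431.93 -161.65  145.18] 1.501965770615805 [ 432.7  -163.58  147.  ]
False
 t27.41 along zb 59.02 F.zb 0.13 [-1.17 -0.12  0.34] rk [-156.64  211.83   86.43] w 91.6
closed t28.55 along zb 58.50 F.zb -0.49 [ 0.96  0.3  -0.61] rk [-156.36  212.06   85.99] w 15.3
lift t29.57 along zb 147.88 F.zb -0.77 [ 0.49 -0.33 -1.18] rk [-156.04  212.34  189.39] w 15.1
```

Run:
```python
from log import *
q=ori(-Z,Y)
arm.servo_line(W(-107.3,15.9,195),q,max_speed=150); arm.pause(.3); o=st("above")
shot('i_s','scene'); shot('i_d','side')
print(arm.servo_line(W(-107.3,15.9,150),max_speed=45,until_force=5)); st("in top?")
```

```text
above t31.37 along zb 128.49 F.zb -0.67 [-0.48 -0.52 -0.95] rk [-107.42   16.12  195.06] w 15.1
False
in top? t32.62 along zb 89.74 F.zb -0.24 [ 0.05 -0.18 -0.39] rk [-107.41   15.71  150.32] w 15.4
```

Run:
```python
from log import *
print(arm.servo_line(W(-107.3,15.9,93),max_speed=40,until_force=8)); st("seat?"); arm.pause(.2); st()
```

```text
True
seat? t33.77 along zb 44.98 F.zb 5.75 [-0.7   0.49  7.05] rk [-107.32   15.7    98.69] w 15.5
 t33.98 along zb 44.96 F.zb 4.20 [-0.31  1.16  5.54] rk [-107.29   15.72   98.69] w 15.4
```

It stopped at TCP z = 98.7 (99 expected for the seated collar). I'll release, retreat and check.

Run:
```python
from log import *
q=ori(-Z,Y)
arm.open(); st("open"); arm.servo_line(W(-107.3,15.9,230),max_speed=150); st()
arm.servo_line(W(-150,-20,290),max_speed=200); a,_=shot('f_w'); b,_=shot('f_s','scene'); c,_=shot('f_d','side'); st()
save('fin',np.vstack([cv2.resize(a[120:330,220:540],(800,300))[:, :800] if 0 else np.hstack([cv2.resize(a[110:330,180:473],(400,300)),cv2.resize(b[230:365,260:440],(400,300))]),np.hstack([cv2.resize(c[150:350,220:487],(400,300)),cv2.resize(b[180:390,120:400],(400,300))])]))
```

```text
open t35.18 along zb 44.38 F.zb -0.21 [0.22 0.77 0.12] rk [-106.96   16.41   98.21] w 91.1
 t36.21 along zb 157.78 F.zb -0.11 [0.15 0.29 0.  ] rk [-107.05   16.35  229.09] w 91.5
 t36.92 along zb 230.41 F.zb 0.53 [-0.41 -0.54  0.41] rk [-149.02  -19.1   288.73] w 91.1
```

View pics/fin.png

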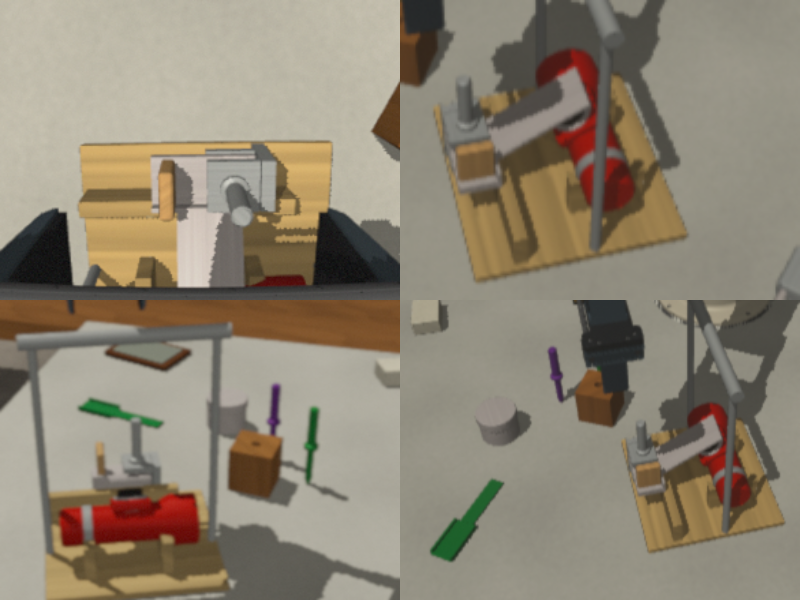

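All views show the pin upright with its collar on the top plate, the guard over the button, and the bystanders and look-alikes in place. One numeric check that the ring is sunk, from the picture taken before the guard was shut, then I hand in.

Run:
```python
from log import *
S=cam("scene"); C=Bt-.8*np.cross(zb,Y)
print("pred rest",proj(S,C),"sunk 7",proj(S,C-7*zb))
for n in('scene0','r_s'):
    I=cv2.imread(f'pics/{n}.png')[261:293,321:353].max(2)<70
    k,l,s,c=cv2.connectedComponentsWithStats(I.astype(np.uint8)); print(n,[(c[i]+[321,261],s[i,4]) for i in range(1,k) if s[i,4]>30])
st(); arm.sign_off()
```

```text
pred rest [334.11 277.3 ] sunk 7 [335.47 278.72]
scene0 [(array([334.19, 277.33]), np.int32(138))]
r_s [(array([334.96, 278.87]), np.int32(148))]
 t36.92 along zb 230.41 F.zb 0.53 [-0.41 -0.54  0.41] rk [-149.02  -19.1   288.73] w 91.1
the job is handed in; nothing more can be done
```

The job is done and handed in at 36.9 s on the robot's clock; `sign_off` gives no verdict.

**What I did**
- **Button:** I pressed the cap to the halfway stop and held it 1.5 s at 5.7 to 6.7 N. I then pushed the ring 7.3 mm down to a hard stop and let go.
- **Guard:** I pushed it +y to its end stop; the finger stopped at rack y = -56.2 mm, where -56.5 was expected.
- **Pin:** I threaded it down through the three holes until its collar stopped on the top plate. The TCP was at 98.7 mm, with about 99 expected.

**Last checks**
- The final pictures show the pin upright in the holes, its collar on the plate, and the guard over the button. The tin, shoe horn and both look-alikes look undisturbed. I did not recheck the padlock closely.
- In the scene picture taken before the guard was shut, the cap had moved about (0.8, 1.5) px. A fully sunk ring should give (1.4, 1.4) px. That agrees in rows and is within pixel noise in columns.

**What disagreed**
- **Finger length:** The fingertips met the button about 26 mm behind the reported TCP. I allowed for this in every later height, and the results fitted.
- **Rack angle:** The rack measured about 1.97 rad, with its front looking right and slightly away from the robot. The text gives 0.8 to 1.3 rad, looking slightly back. I used the measured angle.
- **Picture budget:** I viewed 12 pictures, two over the budget of 10.

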